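Slide the label plate out over the ledge's end

ROBOT

A 6-joint arm with a two-finger parallel gripper is mounted at the origin on the work surface. World frame = base frame: x ahead of the robot, y to its left, z up, the work surface at z = 0. Lengths are in m, angles in degrees, forces in N, time in s.
With the tool pointing down it reaches from about 0.3 to 0.75 m from the base axis. Payload 8.5 kg.
Tool frame: the origin (TCP) lies on the centre line of the jaws, within the pads' length; the fingertips stand 14 mm ahead of it and the grasp point (between the pads) lies 5 mm behind it; z points along the fingers, x is the direction in which the jaws open and shut, and the axes are right-handed (so a half turn about z gives the same grasp; the last joint's range is limited). The gripper opens to 85 mm and grips with 20 to 120 N. Pads are 22 mm wide; open, the fingers measure 114 mm over their backs; the gripper's body (76 mm by 85 mm) begins 54 mm behind the grasp point. The pads swing forward as they close: fully open they stand 13 mm farther back than shut.
Start: joints at [59.8, 21.807, 74.336, -0, 83.858, -12.336], TCP at [0.169, 0.523, 0.245] pointing down, gripper open.
Joint ranges: [-178.18, 178.18], [-50.72, 133.34], [12.68, 142.11], [-81.47, 261.47], [9.98, 163.14], [-165.26, 165.26]. Speed limits (degrees/s): [136.94, 136.94, 180, 180, 180, 180].

INTERFACE

Orientations are given as a 3x3 rotation matrix whose columns are the frame's x, y, z axes.
In Python, from rig import * gives the robot as it stands.
- The arm moves only by the shell command python3 -m crank 'ROWS' [FORCE]. ROWS is JSON, one flat list of numbers, 7 for each row, row after row: the turn, a rotation vector about the world's x, y, z in rad, then the shift along the world's x, y, z in m, then the opening in per cent of the stroke, from 0 (shut) to 100 (fully open). A call has 1 to 20 rows; each row shifts and turns the commanded pose from where the row before left it; what a row does not reach is not made up. A row lasts 1/10 s, in which the tool goes at most 50 mm and 8.59 degrees, less where a joint would pass 70% of its speed; a pose out of reach is approached as far as the arm can. A call is refused whole if a number of a shift passes 0.05 or a number of a turn 0.15, either way. A call with a gripper value outside its range is refused whole. The fingers move at their own pace and stop on an object; FORCE is the grip in N (left out, the last holds). Time passes only in rows, so rows that do not move let the fingers close. It gives the time, the measured TCP pose, the force and the opening at its end, in the units of the state.
- observe(): the state, without advancing time (a new reading comes with each control period).
- get_image(name): name is "scene" or "side" or "wrist"; returns a dict with "frame" (420x560x3 uint8, red, green, blue), "fov_y" (degrees; the focal length in pixels is half the picture's height over the tangent of half this angle, whatever the lens; pixels are square), "cx", "cy" (the principal point, pixels), "k1" (the pictures are not rectified: a ray, as slopes to the right and down, at radius r is drawn at 1 + k1 r^2 times it, then the intrinsics apply), "world_to_cam" (4x4, takes a point from world to camera coordinates). Camera axes: x right, y up, looking along -z (the intrinsics and any distortion apply to the point x, -y, -z); pixel columns grow to the right and rows downward; lengths in m; the calibration is good to about 2 mm. A picture is of the moment at which its call begins. There is no depth.
- close_job(): hands the job in, once; it reports no verdict.
The state is a dict: "time_s": time; "q": joint angles; "qvel": joint speeds; "joint_efforts": joint torques, N m; "position": TCP position; "tool_rot": TCP orientation; "ft_force": force on the tool from outside, world axes, zero at the start; "wrist_torque": the same for the moment, N m; "grip_width": finger opening in m.
Only numpy, scipy, OpenCV 4.12 (cv2) and the standard library are available. Lean on these libraries where they do the work, as an engineer would, in place of code of your own. Each camera call takes 0.05 s, during which the arm holds its last target. There are 200 camera calls.

TASK

Without picking it up, push the white label plate along the raised ledge with your fingertips, towards the end that has the red latch, until about a third of its length sticks out past that end so that a colleague can take it by its edge. Leave it lying flat and still on the ledge, do not let it tip or fall, leave the other things on the counter where they stand, and finish with the hand clear.

Things in the scene. Friction and masses are not known exactly. Their poses are not given: they have to be found in the camera images.
- plate: thin flat white label plate with blue stripes, 90 mm wide (its x) by 150 mm long (its y) by 6 mm thick, about 0.2 kg, loose, lying flat on the ledge with its length along the ledge; origin at the centre of its underside, z up. It slides freely with some friction; it would tip off the end if more than half its length stuck out.
- ledge: fixed raised ledge: top of a long grey and white drawer unit with a mid-grey top, 126 mm deep (its x), 400 mm long (its y), ledge surface 80 mm above the counter; both ends (at y = +200 mm and y = -200 mm) are open. A rail 8 mm thick and 10 mm high runs along each long side, leaving a channel 110 mm wide in between, centred at x = 0, for the plate. Origin at the centre of the underside, on the counter; z up.
- latch_red: red latch, 22 x 44 x 58 mm, fixed on the outside of the ledge's far (+x) long face, 160 mm from the ledge's middle, at one end or the other: marks the end to push towards. It rises 28 mm above the rail (38 mm above the ledge surface). Origin at the centre of its underside, 60 mm above the counter.
- latch_grey: grey latch of the same shape and height at the opposite end of the ledge. Origin at the centre of its underside, 60 mm above the counter.
- can: blue drinks can, 66 mm across, 115 mm tall, loose, beyond the ledge's +y end; a bystander, leave it alone. Origin at the centre of its underside
- cups: stack of white paper cups, 71 mm across, 117 mm tall, loose, beyond the ledge's -y end; a bystander, leave it alone. Origin at the centre of its underside
- mug: white mug, 76 mm across, 85 mm tall, loose, behind the ledge; a bystander, leave it alone. Origin at the centre of its underside
- cap: small yellow bottle cap, 32 mm across, 12 mm tall, loose, in front of the ledge; a bystander, leave it alone. Origin at the centre of its underside
- spoon: steel spoon, 150 mm long, lying on the counter, loose, in front of the ledge; a bystander, leave it alone. Origin at its underside, about the middle of its length

How it is judged:
By the outcome, as a careful person would: the job done as asked, in the order asked, and still so for the second after the job is handed in, with the robot touching nothing.
It also fails if it takes over 35 s, if anything falls off the work surface, if the arm or the gripper's body presses on something with over 40 N, if the wrist force passes 120 N, or if a joint passes its speed limit or range.

## Working session

There is one attempt and no reset: what is moved stays moved. The work goes in short steps, Python scripts to look and compute and a shell command to move; the robot and the scene stay as the last step left them, time stands still between calls to the robot, and variables do not carry over. Pictures are saved under pics/ and viewed, about 8 in all and at most 12, crops included, and the job is handed in when it is done.

```bash
mkdir -p pics; cat > h.py <<'E'
from rig import *
import numpy as np, cv2
def K(im):
    h=im["frame"].shape[0]; f=h/2/np.tan(np.radians(im["fov_y"])/2)
    return f
def ray(im,u,v):
    f=K(im); d=np.array([(u-im["cx"])/f,(v-im["cy"])/f]); s=d.copy()
    for _ in range(30): s=d/(1+im["k1"]*(s@s))
    M=np.array(im["world_to_cam"]); R=M[:3,:3]; c=-R.T@M[:3,3]
    return c,R.T@np.array([s[0],-s[1],-1])
def onz(im,u,v,z):
    c,r=ray(im,u,v); return c+r*(z-c[2])/r[2]
def proj(im,p):
    M=np.array(im["world_to_cam"]); q=M[:3,:3]@np.array(p)+M[:3,3]
    s=np.array([q[0],-q[1]])/-q[2]; s=s*(1+im["k1"]*(s@s)); return s*K(im)+[im["cx"],im["cy"]]
def save(im,n): cv2.imwrite(f"pics/{n}.png",im["frame"][:,:,::-1])
E
python3 - <<'E'
from h import *
import pickle
o={n:get_image(n) for n in("scene","side","wrist")}
pickle.dump(o,open("i0.pkl","wb"))
for n in o: save(o[n],n+"0"); print(n,ray(o[n],280,210))
s=observe();print(s["position"],s["tool_rot"],s["time_s"],s["grip_width"])
E
```

```text
scene (array([ 1.57057624, -0.24488039,  0.7669213 ]), array([-0.82500927,  0.21936184, -0.52125435]))
side (array([ 0.2988776 , -0.63101578,  0.68301938]), array([ 0.26113568,  0.71455273, -0.6490889 ]))
wrist (array([0.09364917, 0.54825798, 0.37339683]), array([ 0.28518783, -0.09267292, -0.95403436]))
[0.16862931 0.52330419 0.24487761] [[ 3.06764811e-01  9.51785209e-01 -5.16487096e-04]
 [ 9.51784785e-01 -3.06765175e-01 -9.21835446e-04]
 [-1.03582960e-03 -2.08797883e-04 -9.99999442e-01]] 0.15 0.08550049216805478
```

View pics/scene0.png

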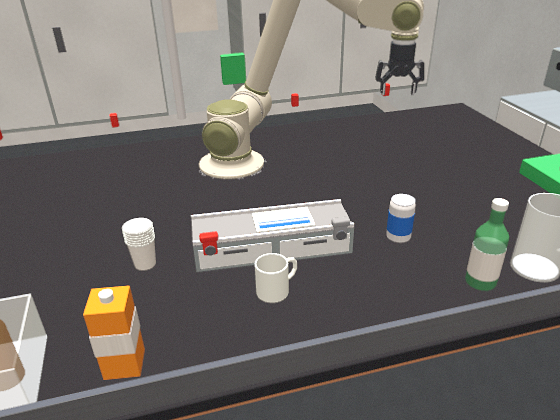

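View pics/side0.png

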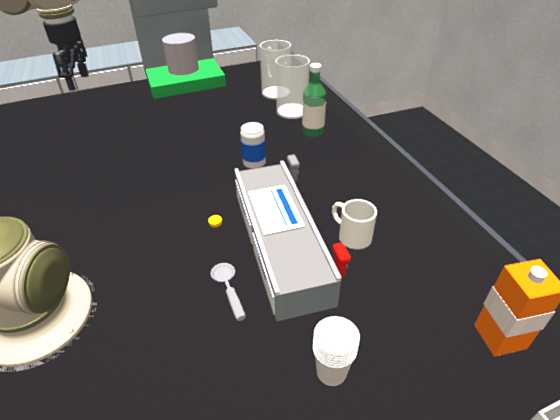

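The red latch is at the −y (cups) end, at scene (209,243) and side (341,258). The plate is at scene (283,219) and side (277,208), nearer the +y end. Next I'll enlarge the side view to pick corners.

```bash
python3 - <<'E'
from h import *
import pickle
o=pickle.load(open("i0.pkl","rb"))
c=o["side"]["frame"][155:320,220:360,::-1]
cv2.imwrite("pics/c1.png",cv2.resize(c,None,fx=3.6,fy=3.6,interpolation=cv2.INTER_CUBIC))
c=o["scene"]["frame"][190:280,180:370,::-1]
cv2.imwrite("pics/c2.png",cv2.resize(c,None,fx=4,fy=4,interpolation=cv2.INTER_CUBIC))
E
```

```text
(no output)
```

View pics/c1.png

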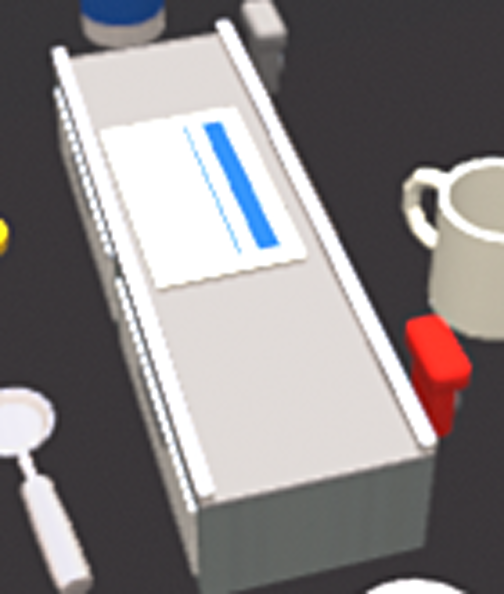

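View pics/c2.png

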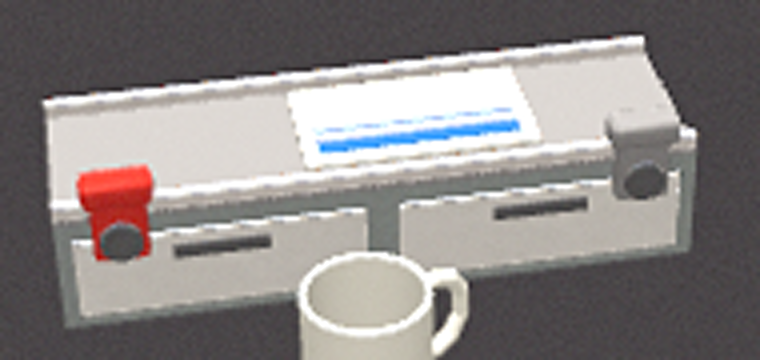

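```bash
python3 - <<'E'
from h import *
import pickle
o=pickle.load(open("i0.pkl","rb"))
im=o["side"]
def P(x,y,z,n): print(n,np.round(onz(im,220+(x-1.3)/3.6,155+(y-1.3)/3.6,z),4))
for a in [(204,495,.09,'railL near'),(62,48,.09,'railL far'),(225,22,.09,'railR far'),(430,445,.09,'railR near'),(103,130,.086,'p'),(236,108,.086,'p'),(305,257,.086,'p'),(160,287,.086,'p'),(200,505,.08,'endL'),(436,452,.08,'endR')]: P(*a)
im=o["scene"]
def P(x,y,z,n): print(n,np.round(onz(im,180+(x-1.5)/4,190+(y-1.5)/4,z),4))
print('scene')
for a in [(45,102,.09,'near robot -y'),(643,38,.09,'near robot +y'),(50,205,.09,'far -y'),(694,130,.09,'far +y'),(290,90,.086,'p'),(518,68,.086,'p'),(540,138,.086,'p'),(308,166,.086,'p')]: P(*a)
im=o["side"]; g=lambda u,v,z,n:print(n,np.round(onz(im,u,v,z),3))
g(336,335,.117,'cups');g(334,375,0,'cupsbase');g(253,162,0,'can base');g(215,221,.01,'cap');g(357,242,0,'mug')
E
```

```text
railL near [ 0.4512 -0.187   0.09  ]
railL far [0.4948 0.2125 0.09  ]
railR far [0.6109 0.2001 0.09  ]
railR near [ 0.5699 -0.1992  0.09  ]
p [0.4947 0.1185 0.086 ]
p [0.5834 0.1084 0.086 ]
p [ 0.5684 -0.0415  0.086 ]
p [ 0.481  -0.0342  0.086 ]
endL [ 0.4497 -0.1847  0.08  ]
endR [ 0.5752 -0.1972  0.08  ]
scene
near robot -y [ 0.4547 -0.1863  0.09  ]
near robot +y [0.4939 0.2102 0.09  ]
far -y [ 0.5723 -0.1978  0.09  ]
far +y [0.6099 0.1987 0.09  ]
p [ 0.4813 -0.0307  0.086 ]
p [0.4995 0.1199 0.086 ]
p [0.5842 0.1062 0.086 ]
p [ 0.5716 -0.04    0.086 ]
cups [ 0.501 -0.32   0.117]
cupsbase [ 0.504 -0.326  0.   ]
can base [0.577 0.352 0.   ]
cap [0.409 0.13  0.01 ]
mug [ 0.699 -0.051  0.   ]
```

```bash
python3 -m crank '[0,0,-0.0851,0.0236,-0.0233,0,45, 0,0,-0.0851,0.0236,-0.0233,0,45, 0,0,-0.0851,0.0236,-0.0233,0,45, 0,0,-0.0851,0.0236,-0.0233,0,45, 0,0,-0.0851,0.0236,-0.0233,0,45, 0,0,-0.0851,0.0236,-0.0233,0,45, 0,0,-0.0851,0.0236,-0.0233,0,45, 0,0,-0.0851,0.0236,-0.0233,0,45, 0,0,-0.0851,0.0236,-0.0233,0,45, 0,0,-0.0851,0.0236,-0.0233,0,45, 0,0,-0.0851,0.0236,-0.0233,0,45, 0,0,-0.0851,0.0236,-0.0233,0,45, 0,0,-0.0851,0.0236,-0.0233,0,45, 0,0,-0.0851,0.0236,-0.0233,0,45, 0,0,-0.0851,0.0236,-0.0233,0,45, 0,0,-0.0851,0.0236,-0.0233,0,45, 0,0,0,0,0,0,45, 0,0,0,0,0,0,45]' 20
python3 - <<'E'
from h import *
im=get_image("wrist");save(im,"w1")
print(observe()["tool_rot"],observe()["grip_width"])
for n,p in dict(end=(0.552,0.205,.08),prear=(0.5437,0.1129,.086)).items(): print(n,proj(im,p))
E
```

```text
time_s: 1.95
position: [0.5462, 0.1504, 0.2448]
tool_rot: [[0.995, -0.103, -0.001], [-0.103, -0.995, 0.0], [-0.001, -0.0, -1.0]]
ft_force: [-0.7, -0.2, 0.5]
grip_width: 0.0383
[[ 9.94835600e-01 -1.01495226e-01 -9.21228862e-04]
 [-1.01495090e-01 -9.94836021e-01  1.92795053e-04]
 [-9.36039433e-04 -9.82991762e-05 -9.99999557e-01]] 0.03815888934016658
end [279.64085156 141.69840913]
prear [280.89299587 235.63623886]
```

View pics/w1.png

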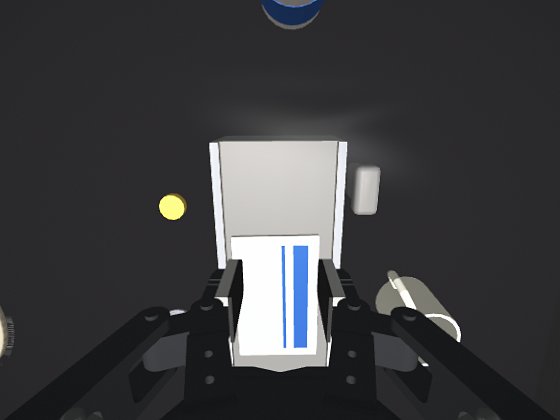

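The wrist view shows the plate's rear edge at row 235 (235.6 predicted) and the plate between the rails. The tool is aligned over the free ledge behind it. I'll descend with a guard on force.

```bash
python3 -m crank '[0,0,0,0,0,-0.02,45, 0,0,0,0,0,-0.03,45, 0,0,0,0,0,-0.03,45, 0,0,0,0,0,-0.025,45, 0,0,0,0,0,-0.015,45, 0,0,0,0,0,-0.010,45, 0,0,0,0,0,0,45]'
python3 -m crank '[0,0,0,0,0,-0.003,45, 0,0,0,0,0,-0.003,45, 0,0,0,0,0,-0.002,45, 0,0,0,0,0,0,45]'
python3 -m crank '[0,0,0,0,0,-0.002,45, 0,0,0,0,0,0,45]'
python3 - <<'E'
from h import *
im=get_image("side");cv2.imwrite("pics/s2.png",cv2.resize(im["frame"][90:290,210:370,::-1],None,fx=3,fy=3,interpolation=cv2.INTER_CUBIC))
E
```

```text
time_s: 2.7
position: [0.5455, 0.1513, 0.1146]
tool_rot: [[0.995, -0.101, -0.002], [-0.101, -0.995, -0.0], [-0.002, 0.0, -1.0]]
ft_force: [-0.2, 1.0, 1.1]
grip_width: 0.0386
time_s: 3.1
position: [0.5463, 0.1507, 0.1074]
tool_rot: [[0.995, -0.102, 0.0], [-0.102, -0.995, 0.0], [0.0, -0.0, -1.0]]
ft_force: [0.3, -1.1, 0.4]
grip_width: 0.0384
time_s: 3.3
position: [0.5463, 0.1506, 0.1052]
tool_rot: [[0.995, -0.102, -0.0], [-0.102, -0.995, 0.0], [-0.0, 0.0, -1.0]]
ft_force: [0.1, 0.6, 0.3]
grip_width: 0.0386
```

View pics/s2.png

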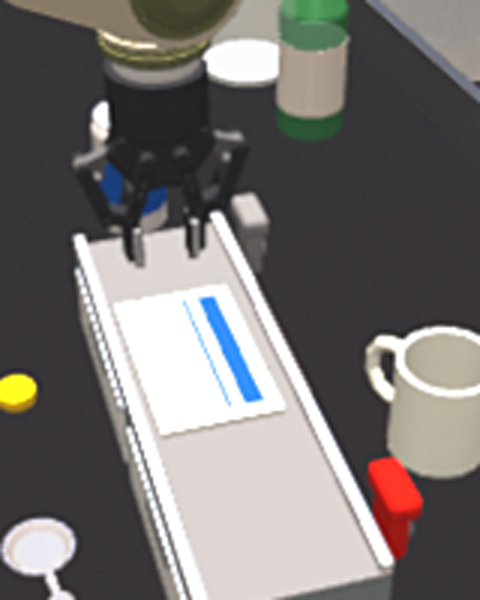

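The fingertips (crop 137,255 and 192,248) are above the free ledge behind the plate, clear of rails and grey latch. I'll keep going down in small steps.

```bash
python3 -m crank '[0,0,0,0,0,-0.002,45, 0,0,0,0,0,-0.002,45, 0,0,0,0,0,0,45]'
python3 -m crank '[0,0,0,0,0,-0.002,45, 0,0,0,0,0,0,45]'
python3 -m crank '[0,0,0,0,0,-0.002,45, 0,0,0,0,0,0,45]'
```

```text
time_s: 3.65
position: [0.5462, 0.1506, 0.1009]
tool_rot: [[0.995, -0.102, -0.001], [-0.102, -0.995, -0.0], [-0.001, 0.0, -1.0]]
ft_force: [-0.1, -0.4, 0.8]
grip_width: 0.0384
time_s: 3.85
position: [0.5462, 0.1507, 0.0991]
tool_rot: [[0.995, -0.102, -0.0], [-0.102, -0.995, -0.0], [-0.0, 0.0, -1.0]]
ft_force: [0.4, 0.7, 0.5]
grip_width: 0.0383
time_s: 4.05
position: [0.5462, 0.1507, 0.0971]
tool_rot: [[0.995, -0.102, -0.0], [-0.102, -0.995, -0.0], [-0.0, 0.0, -1.0]]
ft_force: [-0.6, -0.8, 0.1]
grip_width: 0.0385
```

```bash
python3 -m crank '[0,0,0,0,0,-0.0015,45, 0,0,0,0,0,0,45]'|grep -E 'pos|ft_'
python3 -m crank '[0,0,0,0,0,-0.0015,45, 0,0,0,0,0,0,45]'|grep -E 'pos|ft_'
python3 - <<'E'
from h import *
im=get_image("side");cv2.imwrite("pics/s3.png",cv2.resize(im["frame"][130:230,220:310,::-1],None,fx=6,fy=6,interpolation=cv2.INTER_CUBIC))
E
```

```text
position: [0.5463, 0.1507, 0.0957]
ft_force: [0.5, 0.1, -0.1]
position: [0.5462, 0.1506, 0.0941]
ft_force: [-0.6, 0.7, 0.8]
```

View pics/s3.png

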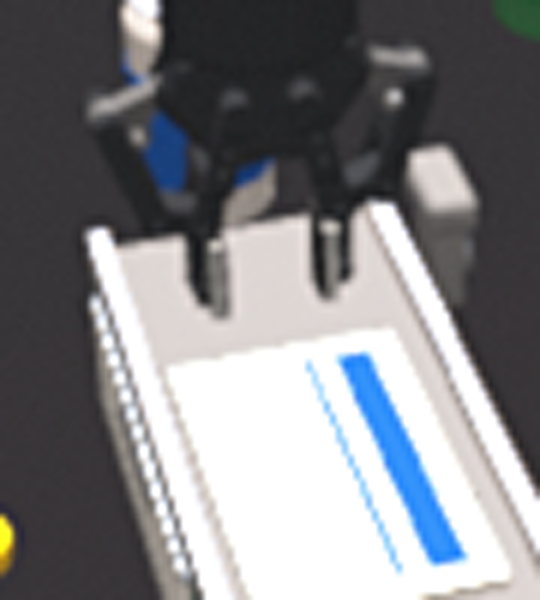

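```bash
python3 - <<'E'
from h import *
im=get_image("side")
for u,v in((256.3,182.8),(274.7,179.6)):
    c,r=ray(im,u,v)
    for y in(.138,.142): print(c+r*(y-c[1])/r[1])
E
python3 -m crank '[0,0,0,0,0,-0.001,45, 0,0,0,0,0,0,45]'|grep -E 'pos|ft_'
python3 -m crank '[0,0,0,0,0,-0.001,45, 0,0,0,0,0,0,45]'|grep -E 'pos|ft_'
```

```text
[0.52108244 0.138      0.08823295]
[0.52223823 0.142      0.08513919]
[0.56772817 0.138      0.08488162]
[0.56912658 0.142      0.08177044]
position: [0.5463, 0.1507, 0.0932]
ft_force: [0.5, -0.7, -1.3]
position: [0.5464, 0.1507, 0.0928]
ft_force: [-0.2, -0.9, 4.4]
```

Contact with the ledge came at TCP z ≈ 0.093 (4.4 N). I'll raise by 2.5 mm and push along the ledge.

```bash
python3 -m crank '[0,0,0,0,0,0.0025,45, 0,0,0,-0.001,-0.01,0,45, 0,0,0,-0.0005,-0.005,0,45, 0,0,0,-0.0005,-0.005,0,45, 0,0,0,-0.0005,-0.005,0,45, 0,0,0,-0.0005,-0.005,0,45, 0,0,0,-0.0008,-0.008,0,45, 0,0,0,-0.001,-0.01,0,45, 0,0,0,-0.001,-0.01,0,45, 0,0,0,-0.001,-0.01,0,45, 0,0,0,-0.001,-0.01,0,45, 0,0,0,-0.001,-0.01,0,45, 0,0,0,-0.001,-0.01,0,45, 0,0,0,-0.001,-0.01,0,45, 0,0,0,-0.001,-0.01,0,45, 0,0,0,-0.001,-0.01,0,45, 0,0,0,-0.0008,-0.008,0,45, 0,0,0,-0.0005,-0.005,0,45, 0,0,0,0,0,0,45, 0,0,0,0,0,0,45]'|grep -E 'pos|ft_|time'
python3 - <<'E'
from h import *
im=get_image("side");cv2.imwrite("pics/s4.png",cv2.resize(im["frame"][155:345,220:370,::-1],None,fx=3,fy=3,interpolation=cv2.INTER_CUBIC))
E
```

```text
time_s: 6.95
position: [0.5323, 0.0096, 0.0949]
ft_force: [0.6, -0.6, -0.9]
```

View pics/s4.png

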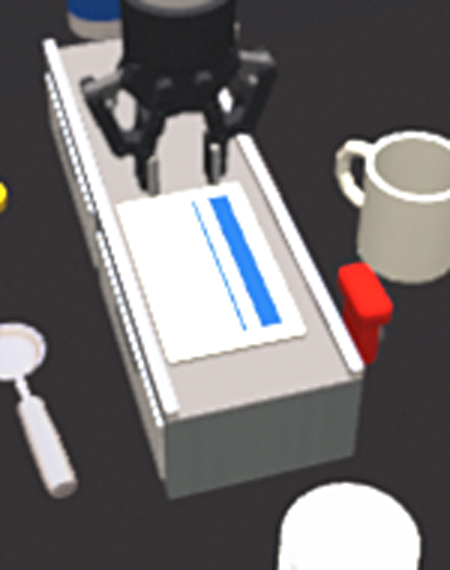

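The plate moves squarely between the rails: its front corners are at crop (172,360) and (305,333), with the ledge end still ahead.

```bash
python3 - <<'E'
from h import *
im=get_image("side")
e=np.array([.102,.9948]);c=np.array([.532,.0065])
for n,x,y,z in(("fL",172,360,.083),("fR",306,333,.083),("rL",119,205,.086),("rR",238,184,.086),("endL",172,417,.08),("endR",360,378,.08)):
    p=onz(im,220+(x-1)/3,155+(y-1)/3,z)[:2]-c; print(n,p@e,p@[e[1],-e[0]])
E
```

```text
fL -0.1557165158394988 -0.04772883535899272
fR -0.15695444936885894 0.04045967844309731
rL -0.008878569275319768 -0.048348655058763804
rR -0.010276231366683259 0.03949067893192976
endL -0.19673462216440002 -0.058470996248617575
endR -0.19877301030027184 0.061442852706642036
```

```bash
python3 -m crank '[0,0,0,-0.0005,-0.005,0,45, 0,0,0,-0.0008,-0.008,0,45, 0,0,0,-0.001,-0.01,0,45, 0,0,0,-0.001,-0.01,0,45, 0,0,0,-0.001,-0.01,0,45, 0,0,0,-0.001,-0.01,0,45, 0,0,0,-0.001,-0.01,0,45, 0,0,0,-0.001,-0.01,0,45, 0,0,0,-0.0008,-0.008,0,45, 0,0,0,-0.0004,-0.004,0,45, 0,0,0,-0.0002,-0.002,0,45, 0,0,0,-0.0001,-0.001,0,45, 0,0,0,0,0,0,45, 0,0,0,0,0,0,45]'|grep -E 'pos|ft_|time'
python3 - <<'E'
from h import *
im=get_image("side");cv2.imwrite("pics/s5.png",cv2.resize(im["frame"][190:350,230:370,::-1],None,fx=4,fy=4,interpolation=cv2.INTER_CUBIC))
E
```

```text
time_s: 8.45
position: [0.5234, -0.0783, 0.0948]
ft_force: [-0.1, 0.5, -0.1]
```

View pics/s5.png

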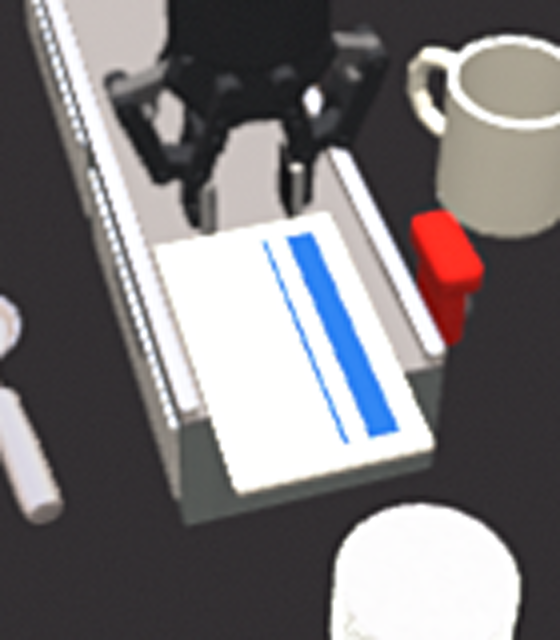

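The plate overhangs the end squarely, with front corners at crop (238,488) and (434,447).

```bash
python3 - <<'E'
from h import *
im=get_image("side")
e=np.array([.102,.9948]);c=np.array([.532,.0065])
for n,x,y,z in(("fL",239,490,.084),("fR",435,448,.084),("rL",157,246,.086),("rR",326,213,.086),("endL",180,425,.08),("endR",443,370,.08)):
    p=onz(im,230+(x-1.5)/4,190+(y-1.5)/4,z)[:2]-c; print(n,p@e,p@[e[1],-e[0]])
E
```

```text
fL -0.2441646138564823 -0.0486740871238774
fR -0.24591528577493627 0.040613485895894454
rL -0.09491292971824425 -0.04846937313954969
rR -0.09560193338247273 0.039172255701544645
endL -0.2004155149566095 -0.06385058786027133
endR -0.20239819172047974 0.061452182785576556
```

About 45 mm is out. I'll push 4 mm more, back off along the channel, rise and retreat.

```bash
python3 -m crank '[0,0,0,-0.0002,-0.002,0,45, 0,0,0,-0.0001,-0.001,0,45, 0,0,0,-0.0001,-0.001,0,45, 0,0,0,0,0,0,45, 0,0,0,0.0003,0.003,0,45, 0,0,0,0.001,0.01,0,45, 0,0,0,0.001,0.01,0,45, 0,0,0,0,0,0.01,45, 0,0,0,0,0,0.025,45, 0,0,0,0,0,0.03,45, 0,0,0,0,0,0.03,45, 0,0,0,0,0,0.03,45, 0,0,0,-0.02,0.02,0.02,45, 0,0,0,-0.03,0.03,0,45, 0,0,0,-0.03,0.03,0,45, 0,0,0,-0.03,0.03,0,45, 0,0,0,-0.02,0.02,0,45, 0,0,0,0,0,0,45, 0,0,0,0,0,0,45]'|grep -E 'pos|ft_|time'
python3 - <<'E'
from h import *
im=get_image("side");cv2.imwrite("pics/s6.png",cv2.resize(im["frame"][190:350,230:370,::-1],None,fx=4,fy=4,interpolation=cv2.INTER_CUBIC))
im=get_image("scene");save(im,"sc6")
E
```

```text
time_s: 10.45
position: [0.3955, 0.0708, 0.2406]
ft_force: [0.2, -0.0, 0.1]
```

View pics/s6.png

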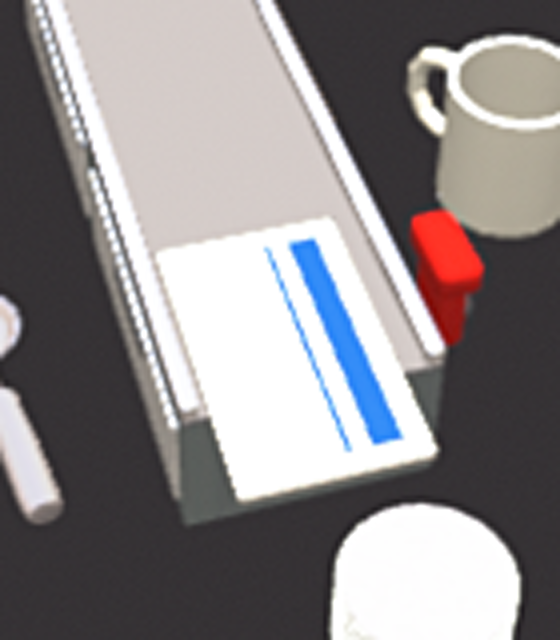

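View pics/sc6.png

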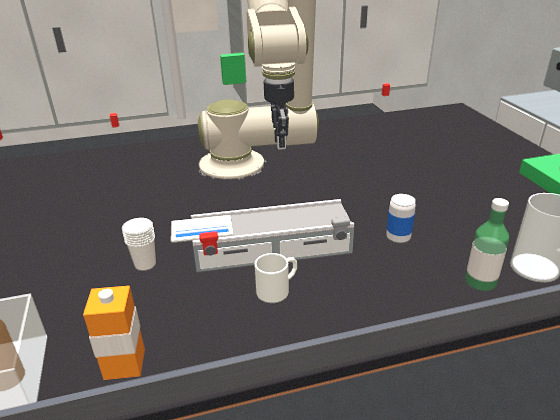

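The plate lies flat with its front corners at crop (240,500) and (438,455). Compared with the start, that corner moved about 4 mm further out. Can, cups and mug are where they started in the scene view, and the hand is clear. One numeric check, then I'll hand in.

```bash
python3 - <<'E'
from h import *
import pickle
o=pickle.load(open("i0.pkl","rb"))["side"]["frame"]
im=get_image("side")
e=np.array([.102,.9948]);c=np.array([.532,.0065])
for n,x,y,z in(("fL",240,501,.084),("fR",438,457,.084),("rL",157,250,.086),("rR",330,218,.086)):
    p=onz(im,230+(x-1.5)/4,190+(y-1.5)/4,z)[:2]-c; print(n,p@e)
d=(cv2.absdiff(o,im["frame"]).max(2)>50)
for n,(a,b,u,v) in dict(cap=(210,230,203,228),spoon=(258,322,207,248),mug=(197,250,328,380),cups=(315,386,310,362),can=(120,168,238,268)).items(): print(n,d[a:b,u:v].sum())
s=observe();print(s["time_s"],s["position"],np.abs(s["qvel"]).max())
close_job()
E
```

```text
fL -0.24974892374505633
fR -0.2508348551906852
rL -0.09756869751967495
rR -0.09952465254953202
cap 0
spoon 0
mug 0
cups 0
can 0
10.6 [0.39605863 0.07007645 0.23997133] 0.3876323522520299
the job is handed in; nothing more can be done
```

I pushed the plate along the ledge channel with both fingertips to the red-latch (−y) end. It now sticks out about 49–50 mm, a third of its 150 mm length, and I handed the job in at about 10.6 s.

- **Plate:** the last side view shows it lying flat and square between the rails. Its front edge measures −250 mm along the ledge, against the ledge end at −200 mm. The rear edge measures about −98.5 mm. The camera calibration is only good to about 2 mm.
- **Other things:** the side view shows no pixel changes at the can, cups, mug, cap or spoon compared with the start.
- **Hand:** it finished about 0.24 m above the counter, away from everything. The force readings after each move were small; the highest was 4.4 N, when I touched the ledge on purpose to find its height.

No check failed or disagreed by more than about 2 mm.

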